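# Demagnetise a batch of turned parts

## Task

Press the shut hatch of the small demagnetiser inward until its catch lets go and it swings open, take the finished large gear out and lay it flat in the aluminium tray, and stand every bush and the small gear that wait on the bench upright on the chamber floor. Then shut the hatch and press it until its catch holds it, and only after that turn the timer dial until its pointer stands at the raised peg on the scale ring. Leave the other things on the bench where they are.

Things in the scene. Friction and masses are not known exactly. Their poses are not given: they have to be found in the camera images.
- hatch (a joint): Hatch on top of the demagnetiser, rad: 0 shut and caught, positive as its front edge swings up, 2.0 fully open, leaning 25 degrees back past upright. Push-push catch: press the shut hatch in to its firm stop (-0.049) and let go, and a light spring swings it open in 2 s. Swung down again (under 3 N), pressed in to its stop and let go, it is caught at 0; one more press would release it.
- hatch_press (a point): Middle of the ribbed rubber press pad (22 x 60 mm) on the hatch's outer face, 126 mm from the hinge line, 22 mm from its free front edge; moves with the hatch. Pressed, it goes in 6 mm (under 3 N) to a firm stop; the catch lets go or takes hold only in the last 0.7 mm of that.
- hatch_hinge (a point): Middle of the hatch's hinge line, 73 mm up, at the demagnetiser's back. Axes: x level, away from its front, y along the hinge, z up. The hatch is a plate 134 mm wide, 6 mm thick, centred on the hinge height; shut, it reaches 148 mm toward -x, its top 2 mm below the rim; open, its top edge is 208 mm above the bench, 62 mm behind the hinge.
- chamber (a point): Centre of the flat chamber floor, 10 mm above the bench, 62 mm before the hinge line; axes as hatch_hinge. Free floor 117 mm (x) by 140 mm (y). The housing is a fixed grey box 165 x 150 mm, 78 mm high, walls 5 mm (back 13 mm thick, 64 mm high). Front wall 93 mm before this point, behind it the latch bay, then a partition 58 mm high at the floor's front edge.
- tray_in (a point): Centre of the inner floor (3 mm above the bench) of the shallow aluminium tray for finished work: 74 x 74 mm inside, walls 3 mm thick and 14 mm high, fixed to the bench.
- gear_1: Finished large tan gear, lying in the chamber at the start: toothed rim 52 mm in diameter and 12 mm high, on it a hub 22 mm in diameter up to 22 mm. Origin at the centre of its underside, z up its axis.
- bush_1: Plain grey turned bush, a hollow cylinder 28 mm in diameter, 30 mm tall, standing upright on the bench, left of the demagnetiser (may be absent). Origin at the centre of its underside, z up its axis.
- bush_2: Tan turned bush, 24 mm in diameter, 24 mm tall, standing upright on the bench, left of the demagnetiser (may be absent). Origin at the centre of its underside, z up its axis.
- gear_2: Small grey gear: toothed rim 36 mm in diameter and 10 mm high, on it a hub 22 mm in diameter up to 20 mm, standing upright on the bench, left of the demagnetiser (may be absent). Origin at the centre of its underside, z up its axis.
- dial_axis (a point): On the turning axis (vertical) of the timer dial, at the top of its 46 mm diameter skirt, 46 mm above the bench. Above it stands the grip, a bar 42 mm long (along the pointer), 12 mm wide and 22 mm high. The dial sits on a fixed grey box 74 x 74 mm, 36 mm high.
- dial_pointer (a point): Tip of the white pointer of the dial, 29.5 mm from its axis, at one end of the grip bar. Turns with the dial; the dial turns endlessly either way, with light friction (0.03 N m), and stays where it is left.
- dial_mark (a point): The point beside the raised setting peg (steel, 4 mm thick, 6 mm high) of the ring round the dial, 29.5 mm from the axis: the pointer tip stands here when it points straight at the peg. The peg stands still.
- connector_3: Green moulded cable connector, 63 x 31 x 27 mm, lying on the bench behind the demagnetiser. A bystander. Origin at the centre of its underside.
- bracket_1: Bent steel angle bracket, 35 x 60 x 43 mm. A bystander. Origin at the centre of its underside.
- hex_key_1: Hexagon key lying flat, 88 x 26 x 5 mm, near the front edge of the bench. A bystander. Origin at the centre of its underside.
- marker_2: Marker pen lying flat, 134 x 17 x 15 mm. A bystander. Origin at the centre of its underside.

How it is judged:
By the outcome, as a careful person would: the job done as asked, in the order asked, and still so for the second after the job is handed in, with the robot touching nothing.
Of bush_1, bush_2, gear_2 only 2 to 3 are there at a start; the rules pass over those that are not, and their reading is None.
At some moment in a run one of bush_1, bush_2, gear_2 may be knocked a few centimetres aside while the robot is not near it.
It also fails if it takes over 208 s, if anything falls off the work surface, if the arm or the gripper's body presses on something with over 40 N, if the wrist force passes 120 N, or if a joint passes its speed limit or range.

## Robot

A 6-joint arm with a two-finger parallel gripper is mounted at the origin on a cart in front of the work surface, level with it; the furniture and walls round the work are solid. World frame = base frame: x ahead of the robot, y to its left, z up, the work surface at z = 0. Lengths are in mm, angles in rad, forces in N, time in s.
With the tool pointing down it reaches from about 350 to 975 mm from the base axis. Payload 7.1 kg.
Tool frame: the origin (TCP) lies midway between the tips of the shut fingers; the grasp point (between the pads) lies env.hold_point_z behind it (env.hold_point_z is the distance from the TCP to the grasp point, in mm); z points along the fingers, y is the line along which they close (so a half turn about z gives the same grasp; the last joint's range is limited). The gripper opens to 88 mm and grips with 3 to 60 N. Pads are 20 mm wide; open, the fingers measure 115 mm over their backs; the gripper's body (75 mm by 178 mm) begins 61 mm behind the grasp point.
Start: joints at [1.189, 0.423, 1.63, -0, 1.089, -0.019], TCP at [221.776, 584.312, 222.675] pointing down, gripper open.
Joint ranges: [-3, 3], [-0.9, 2.11], [0.09, 2.58], [-1.31, 4.45], [0.11, 2.69], [-2.54, 2.54]. Speed limits (rad/s): [2.39, 2.39, 3.01, 3.14, 3.14, 3.14].

## Interface

Orientations are given as a unit quaternion [x, y, z, w].
In Python, from station import env gives the robot as it stands. Calls block until the motion is done:
- env.reach(position, orientation): joint-space move of the TCP to a pose.
- env.move_l(position, rot=None, rate=150, f_stop=None): straight line of the TCP; rot=None keeps the orientation; rate is the mean speed in mm/s. With f_stop (N) it stops when the force on the tool has changed by that much, and returns True; else False.
- env.move_joints(angles): joint-space move.
- env.set_gripper(opening): finger opening in mm; the grip force is fixed at half the most; returns when the fingers have stopped.
- env.hold(seconds).
- env.ik(position, orientation): joint angles nearest the present ones, or None.
- env.read_state(): the state.
- env.camera(name): name is "scene" or "side" or "wrist"; returns the picture (480x640x3 uint8, blue, green, red); there is no depth.
- env.camera_params(name): a dict with "fx", "fy", "cx", "cy" (pixels), "pose" (4x4, takes a point from camera to world coordinates); the wrist camera has in their place "tool_from_camera" (4x4, takes a point from camera to tool coordinates, whose origin is the TCP and whose axes are the flange's). Camera axes: x right, y up, looking along -z (the intrinsics and any distortion apply to the point x, -y, -z); pixel columns grow to the right and rows downward; lengths in mm; the calibration is good to about 2 mm. A picture is of the moment at which its call begins: read the wrist's pose just before it. camera_params takes no time and is no camera call.
A pose or a line that the arm cannot do raises env.IKError and nothing moves.
- env.sign_off(): hands the job in; it is judged then, once.
Trained networks look in the newest picture that a camera, given by its name, has taken for a name from the list of things; names that differ only in an ending like _2 or _b are one class to them, and where a whole thing is asked for, a point or a joint stands for the part that bears it (a point fixed in the world has none). Each returns a list of dicts, best first, with "confidence" (0 to 1); they miss things now and then, are a little off and sometimes report something else, mostly with a low value. They report only what shows in the picture. A call takes as long as a camera call.
- env.boxes_of(camera, thing): "xy" ([column, row] in pixels, amid what is visible of it).
- env.trace(camera, thing): "mask" (480x640 bool, what is visible of it) and "xy" ([column, row] in pixels, amid what is visible of it).
- env.pinpoint(camera, thing): "xy" ([column, row] in pixels: a listed point, or the origin of a listed thing).
The state is a dict: "time_s": time; "qpos": joint angles; "dq": joint speeds; "tau": joint torques, N m; "tool_pos": TCP position; "orientation": TCP orientation; "force": force on the tool from outside, world axes, zero at the start; "wrist_torque": the same for the moment, N m; "width": finger opening in mm; "grip_force": force on a finger pad.
Only numpy, scipy, OpenCV 4.12 (cv2) and the standard library are available. Lean on these libraries where they do the work, as an engineer would, in place of code of your own. Each camera call takes 0.05 s, during which the arm holds its last target. There are 200 camera calls.

## Working session

There is one attempt and no reset: what is moved stays moved. The work goes in short steps, each a Python script; the robot and the scene stay as the last script left them, time stands still between calls to the robot, and variables do not carry over. Pictures are saved under pics/ and viewed, at most 14 in all, crops included, and the job is handed in when it is done.

```bash
ls; mkdir -p pics
python3 - <<'E'
from station import env
import cv2,numpy as np
print(env.hold_point_z, env.read_state())
for c in ["scene","side","wrist"]:
    cv2.imwrite(f"pics/{c}0.png",env.camera(c)); print(c,env.camera_params(c))
    for t in ["hatch_press","hatch_hinge","chamber","tray_in","gear_1","bush_1","gear_2","dial_axis","dial_pointer","dial_mark","connector_3","bracket_1","hex_key_1","marker_2"]:
        try: print(t,[(np.round(d["xy"]).tolist(),round(d["confidence"],2)) for d in env.pinpoint(c,t)][:4])
        except Exception as e: print(t,e)
E
```

```text
pics
station.py
18.700000000000003 {'time_s': 0.0, 'qpos': array([ 1.18901531e+00,  4.23828336e-01,  1.63068300e+00,  1.63213359e-05,
        1.08859243e+00, -1.89883224e-02]), 'dq': array([-1.73978497e-03, -3.27942222e-05, -1.02771072e-03,  5.74693023e-04,
       -9.10542266e-04, -1.44072243e-03]), 'tau': array([-1.47120016e-03, -5.44619715e+01, -2.73673242e+01,  6.43420452e-02,
        2.27762904e-02, -9.41701978e-05]), 'tool_pos': array([221.56339797, 583.8194886 , 221.9122544 ]), 'orientation': array([ 1.80406864e-01,  9.83591782e-01, -7.38997857e-04, -1.57473114e-04]), 'force': array([-0.75353707,  0.26944107,  0.39722414]), 'wrist_torque': array([-0.02529015,  0.00971838, -0.01185131]), 'grip_force': 0.0, 'width': 87.77038575829425}
scene {'fx': 496.2170315189823, 'fy': 496.2170315189823, 'cx': 322.2708697321596, 'cy': 240.71903839944864, 'pose': array([[ 5.29680394e-01,  5.29866166e-01, -6.62329620e-01,
        -2.89843295e+02],
       [-8.48062356e-01,  3.16907935e-01, -4.24687651e-01,
        -5.69629611e+02],
       [-1.51301056e-02,  7.86645541e-01,  6.17219469e-01,
      
[... 1722 characters left out ...]
er_2 [([352.0, 262.0], 0.45), ([399.0, 197.0], 0.44)]
wrist {'fx': 415.9225860145477, 'fy': 415.9225860145477, 'cx': 316.14833380298484, 'cy': 245.2489204025584, 'tool_from_camera': array([[ 1.91517258e-04,  9.58072145e-01,  2.86527011e-01,
         7.97368323e+01],
       [ 9.99999823e-01, -3.44642017e-04,  4.83984712e-04,
        -2.15379446e-01],
       [ 5.62441519e-04,  2.86526868e-01, -9.58072042e-01,
        -1.61903702e+02],
       [ 0.00000000e+00,  0.00000000e+00,  0.00000000e+00,
         1.00000000e+00]])}
hatch_press []
hatch_hinge []
chamber []
tray_in []
gear_1 []
bush_1 []
gear_2 []
dial_axis []
dial_pointer []
dial_mark []
connector_3 []
bracket_1 []
hex_key_1 []
marker_2 []
```

View pics/scene0.png

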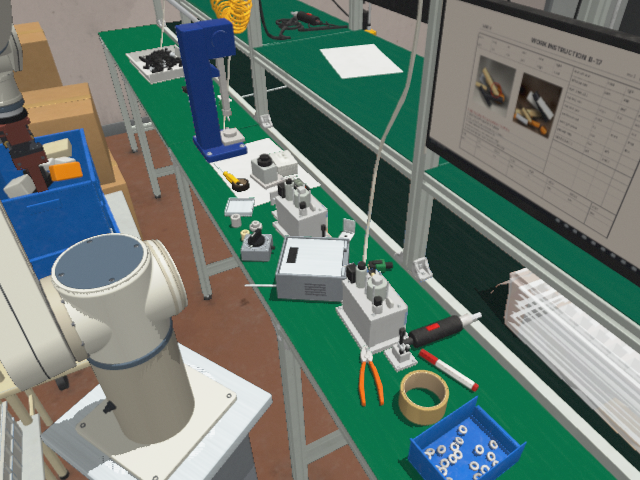

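View pics/side0.png

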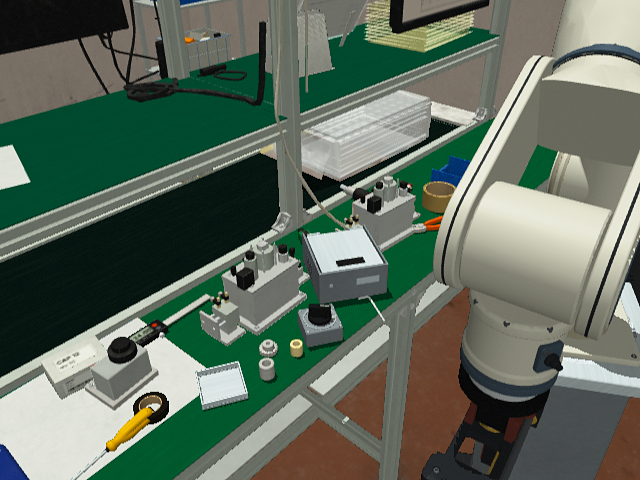

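The side view shows the tray (220,386), grey bush (267,369), tan bush (296,349), small gear (268,350), dial (320,322) and demagnetiser (345,265). All three parts are present.

```bash
cat > h.py <<'E'
from station import env
import cv2,numpy as np
from scipy.spatial.transform import Rotation as R
def campose(c):
    p=env.camera_params(c)
    if c!="wrist": return p,p["pose"]
    s=env.read_state(); T=np.eye(4); T[:3,:3]=R.from_quat(s["orientation"]).as_matrix(); T[:3,3]=s["tool_pos"]
    return p,T@p["tool_from_camera"]
def onz(c,xy,z,P=None):
    p,T=P or campose(c)
    d=T[:3,:3]@np.array([(xy[0]-p["cx"])/p["fx"],-(xy[1]-p["cy"])/p["fy"],-1])
    o=T[:3,3]; return o+d*(z-o[2])/d[2]
def pix(c,X,P=None):
    p,T=P or campose(c); q=np.linalg.inv(T)@np.append(X,1)
    return np.array([p["cx"]+p["fx"]*q[0]/-q[2],p["cy"]+p["fy"]*q[1]/q[2]])
def down(yaw):  # tool pointing down, closing (tool y) axis at angle yaw+90 ; tool x axis at angle yaw
    return R.from_matrix(np.array([[np.cos(yaw),np.sin(yaw),0],[np.sin(yaw),-np.cos(yaw),0],[0,0,-1]])).as_quat()
def snap(c,name):
    P=campose(c); im=env.camera(c); cv2.imwrite(f"pics/{name}.png",im); return P,im
def find(c,t,z,P,n=3):
    return [(np.round(onz(c,d["xy"],z,P)[:2],1).tolist(),np.round(d["xy"]).tolist(),round(d["confidence"],2)) for d in env.pinpoint(c,t)[:n]]
E
python3 - <<'E'
from h import *
for c,l in {"scene":[("press",(290,257),76),("hinge",(343,257),73),("tray",(240,206),3),("dial",(257,240),57)],"side":[("press",(352,261),76),("hinge",(336,233),73),("tray",(221,387),3),("dial",(318,313),57),("b1",(266,369),15),("b2",(296,349),12),("g2",(268,350),10),("connblk",(255,290),40),("bracket",(215,322),20)]}.items():
    for n,xy,z in l: print(c,n,onz(c,xy,z).round())
print(R.from_quat(env.read_state()["orientation"]).as_matrix().round(2))
E
```

```text
scene press [443.  -6.  76.]
scene hinge [ 512. -114.   73.]
scene tray [632. 316.   3.]
scene dial [473. 121.  57.]
side press [449.  -6.  76.]
side hinge [ 505. -111.   73.]
side tray [626. 317.   3.]
side dial [488. 149.  57.]
side b1 [557. 271.  15.]
side b2 [518. 207.  12.]
side g2 [569. 219.  10.]
side connblk [636.  87.  40.]
side bracket [691. 176.  20.]
[[-0.93  0.35  0.  ]
 [ 0.35  0.93 -0.  ]
 [-0.    0.   -1.  ]]
```

Run:
```python
from h import *
for i,(p,yaw) in enumerate([((540,230,260),np.pi+.4),((470,60,300),np.pi)]):
    env.reach(p,down(yaw)); env.hold(.3)
    print(env.read_state()["qpos"].round(2))
    P,im=snap("wrist",f"w{i}")
    for t,z in [("hatch_press",76),("hatch_hinge",73),("tray_in",3),("bush_1",0),("bush_2",0),("gear_2",0),("dial_axis",46),("dial_pointer",46),("dial_mark",42)]: print(t,find("wrist",t,z,P))
```

```text
[ 0.38  0.33  1.68  0.    1.13 -1.59]
hatch_press []
hatch_hinge []
tray_in [([626.7, 313.4], [354.0, 304.0], 0.83), ([512.2, 112.5], [215.0, 130.0], 0.46)]
bush_1 [([553.9, 274.4], [349.0, 230.0], 0.8), ([518.0, 205.8], [302.0, 173.0], 0.71)]
bush_2 [([553.9, 274.4], [349.0, 230.0], 0.8), ([518.0, 205.8], [302.0, 173.0], 0.71)]
gear_2 [([570.6, 212.3], [288.0, 222.0], 0.85), ([490.8, 132.8], [243.0, 117.0], 0.24)]
dial_axis [([490.2, 140.9], [243.0, 120.0], 0.73)]
dial_pointer [([459.6, 137.0], [251.0, 83.0], 0.8)]
dial_mark [([507.5, 118.8], [213.0, 128.0], 0.77)]
[ 0.1   0.11  1.87  0.    1.16 -1.47]
hatch_press [([454.8, -5.1], [246.0, 193.0], 0.94)]
hatch_hinge [([507.5, -119.0], [132.0, 246.0], 0.78)]
tray_in [([625.5, 315.2], [525.0, 323.0], 0.93)]
bush_1 [([557.5, 271.7], [495.0, 270.0], 0.9), ([518.3, 204.3], [441.0, 237.0], 0.68)]
bush_2 [([557.5, 271.7], [495.0, 270.0], 0.9), ([518.3, 204.3], [441.0, 237.0], 0.68)]
gear_2 [([558.8, 274.8], [498.0, 270.0], 0.52), ([465.9, 144.4], [391.0, 192.0], 0.22)]
dial_axis [([486.6, 139.8], [393.0, 219.0], 0.88)]
dial_pointer [([459.1, 135.4], [390.0, 193.0], 0.57)]
dial_mark [([508.9, 118.7], [371.0, 239.0], 0.67)]
```

View pics/w0.png

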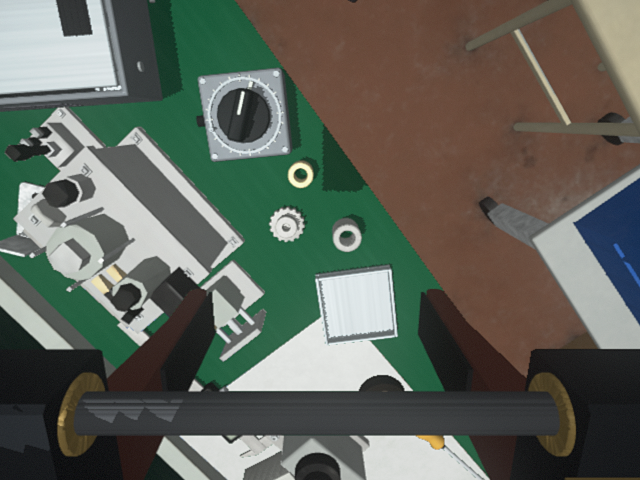

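View pics/w1.png

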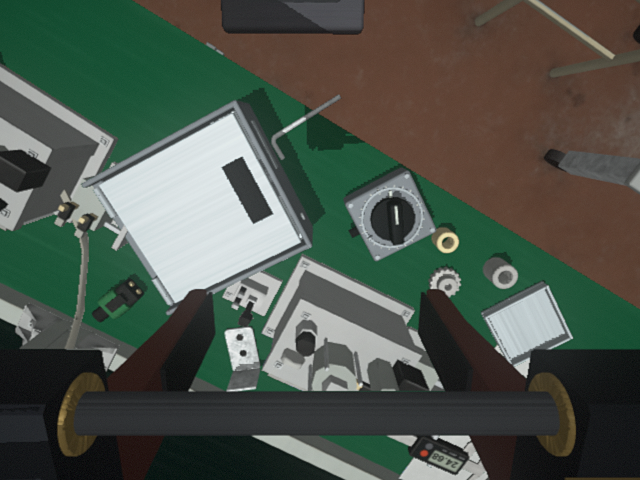

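The wrist views show the dial pointer at (390,193) in w1 with its mark near (371,239). The pad is at (246,193), and the housing's front corners are at (237,101) and (311,245).

Run:
```python
from h import *
P=campose("wrist")
for n,xy,z in [("FL",(237,101),78),("FR",(311,245),78),("BL",(88,182),64),("BR",(172,312),64),("pad",(247,190),76),("knob1",(306,343),100),("bracket",(242,345),43),("conn",(120,298),20),("tallknobs",(340,370),110)]: print(n,onz("wrist",xy,z,P).round(1))
im=env.camera("wrist")
cv2.imwrite("pics/crop1.png",cv2.resize(im[150:280,330:470],None,fx=4,fy=4,interpolation=cv2.INTER_CUBIC))
```

```text
FL [373.6  -9.2  78. ]
FR [504.7  55.   78. ]
BL [ 446.2 -158.1   64. ]
BR [582.3 -91.3  64. ]
pad [451.9  -4.5  76. ]
knob1 [598.  50. 100.]
bracket [633.4 -24.   43. ]
conn [ 585.9 -166.2   20. ]
tallknobs [621.7  83.1 110. ]
```

View pics/crop1.png

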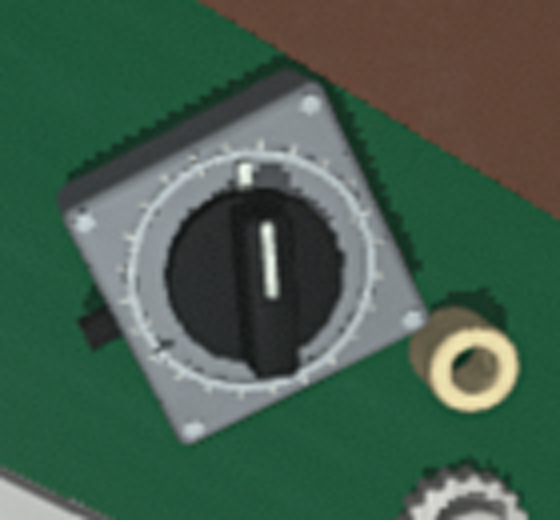

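```bash
cat >> h.py <<'E'
a=np.deg2rad(-63.6); HX=np.array([np.cos(a),np.sin(a),0]); HY=np.array([-HX[1],HX[0],0])
HINGE=np.array([509,-117,0.]); YB=np.pi+a  # tool x toward housing front
def box(x,y,z): return HINGE+x*HX+y*HY+np.array([0,0,z])
def press():
    env.set_gripper(0)
    env.reach(box(-126,0,160),down(YB)); env.move_l(box(-126,0,84),rate=100); env.hold(.3)
    r=env.move_l(box(-126,0,62),rate=12,f_stop=12); s=env.read_state(); print("press",r,s["tool_pos"],s["force"])
    env.hold(.2)
E
python3 - <<'E'
from h import *
press()
env.move_l(box(-215,0,120),rate=250)
env.move_l(box(-215,0,200),rate=250)
env.hold(1.8)
P,im=snap("side","s1"); print(env.read_state()["time_s"])
env.set_gripper(70)
env.reach(box(-90,0,330),down(YB)); env.hold(.2)
P,im=snap("wrist","w2")
for t,z in [("gear_1",10),("chamber",10),("hatch_hinge",73)]: print(t,find("wrist",t,z,P))
print(env.read_state()["time_s"])
E
```

```text
press True [453.09342937  -4.2060491   68.15418617] [-2.02368664 -0.23745537 11.85729751]
14.225
gear_1 [([569.8, 213.5], [512.0, 23.0], 0.79), ([455.9, -57.4], [300.0, 205.0], 0.75)]
chamber [([484.3, -54.6], [323.0, 213.0], 0.57)]
hatch_hinge [([511.5, -114.9], [321.0, 286.0], 0.83)]
16.525
```

View pics/w2.png

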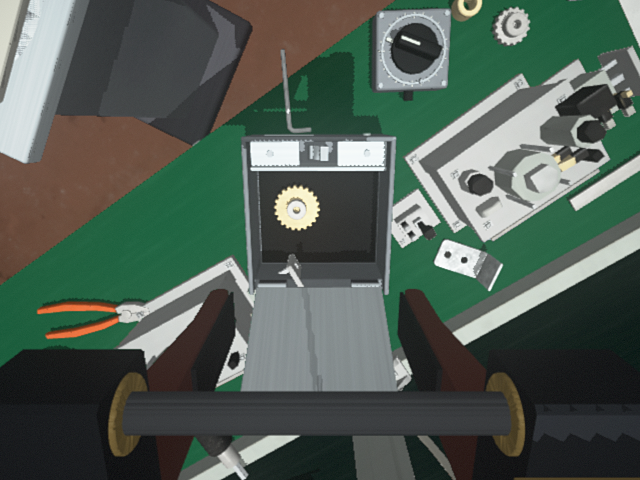

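The hatch is open and the gear lies at (297,209) with a clear floor. I'll take a closer look, then grip the gear by its hub.

Run:
```python
from h import *
p2=campose("wrist"); print(onz("wrist",(297,209),32,p2))
env.set_gripper(42)
env.reach(box(-80,-20,200),down(YB)); env.hold(.3)
P,im=snap("wrist","w3")
print(find("wrist","gear_1",10,P)); 
for d in env.trace("wrist","gear_1")[:2]:
    m=d["mask"]; ys,xs=np.nonzero(m); (c,r)=cv2.minEnclosingCircle(np.c_[xs,ys].astype(np.float32)); print(d["confidence"],c,r,onz("wrist",c,22,P))
cv2.imwrite("pics/crop3.png",im[60:460,120:520])
print(env.read_state()["tool_pos"])
```

```text
[455.32424317 -59.88964262  32.        ]
[([454.5, -57.4], [313.0, 218.0], 0.68), ([397.8, 54.3], [311.0, 62.0], 0.51)]
0.97 (310.999267578125, 222.5914306640625) 30.193832397460938 [453.58949274 -59.23663304  22.        ]
[455.86306165 -54.19456934 200.54045086]
```

View pics/crop3.png

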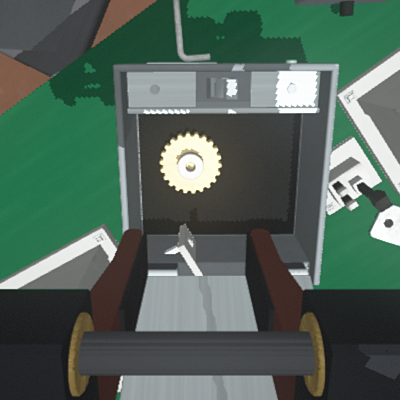

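Run:
```python
from h import *
g=np.array([454.3,-58.5,0])
env.move_l(g+[0,0,60],rate=150); env.hold(.2)
print(env.move_l(g+[0,0,23.5],rate=40,f_stop=6), env.read_state()["tool_pos"])
env.set_gripper(10); s=env.read_state(); print(s["width"],s["grip_force"])
env.move_l(g+[0,0,130],rate=100); env.hold(.2); s=env.read_state(); print(s["width"],s["grip_force"],s["force"],s["time_s"])
snap("side","s2")
```

```text
False [454.47475106 -58.52239336  23.64046401]
20.522287713556054 30.000691896420904
20.938950254164833 29.999798641365487 [-0.09492195  0.47738108 -0.69536302] 22.4417
```

Run:
```python
import cv2
a=cv2.imread("pics/s2.png"); cv2.imwrite("pics/s2c.png",cv2.resize(a[130:420,180:480],None,fx=2,fy=2))
```

```text
(no output)
```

View pics/s2c.png

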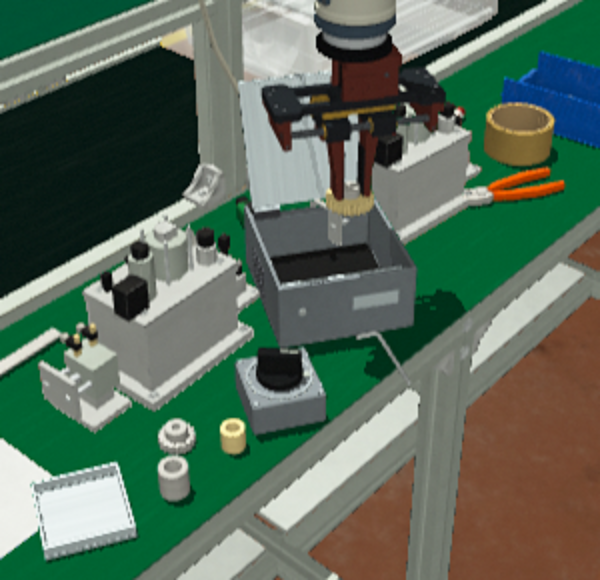

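Run:
```python
from h import *
g=np.array([454.3,-58.5,0]); t=np.array([626,315,0])
env.move_l(g+[0,0,230],rate=250)
env.reach(t+[0,0,200],down(np.pi/2))
env.move_l(t+[0,0,40],rate=150); env.hold(.2)
print(env.move_l(t+[0,0,12],rate=20,f_stop=4), env.read_state()["tool_pos"])
env.set_gripper(36)
env.move_l(t+[0,0,60],rate=100)
env.move_l([560,225,230],rot=down(np.pi+.4),rate=250); env.hold(.3)
P,im=snap("wrist","w4")
for n,z in [("tray_in",3),("gear_1",3),("bush_1",0),("gear_2",0)]: print(n,find("wrist",n,z,P))
for n,z in [("bush_1",30),("bush_2",24),("gear_2",10)]:
  for d in env.trace("wrist",n)[:3]:
    ys,xs=np.nonzero(d["mask"]); (c,r)=cv2.minEnclosingCircle(np.c_[xs,ys].astype(np.float32)); print(n,round(d["confidence"],2),np.round(c),round(r,1),onz("wrist",d["xy"],z/2,P).round(1))
print(env.read_state()["time_s"])
```

```text
True [625.89987699 314.94032596  16.68067303]
tray_in []
gear_1 [([625.3, 313.5], [371.0, 300.0], 0.7), ([568.1, 211.0], [299.0, 211.0], 0.7), ([511.4, 109.3], [217.0, 109.0], 0.32)]
bush_1 [([553.2, 273.6], [365.0, 221.0], 0.74), ([518.6, 206.8], [315.0, 160.0], 0.73)]
gear_2 [([626.4, 314.4], [371.0, 300.0], 0.7), ([568.7, 211.1], [299.0, 211.0], 0.7), ([511.6, 108.6], [217.0, 109.0], 0.32)]
bush_1 0.84 [314. 160.] 14.4 [522.  203.9  15. ]
bush_1 0.66 [362. 226.] 18.8 [555.1 273.   15. ]
bush_2 0.84 [314. 160.] 14.4 [522.3 204.   12. ]
bush_2 0.66 [362. 226.] 18.8 [555.6 273.7  12. ]
gear_2 0.83 [372. 302.] 26.4 [611.5 306.2   5. ]
gear_2 0.6 [298. 215.] 18.2 [571.8 213.    5. ]
30.925
```

View pics/w4.png

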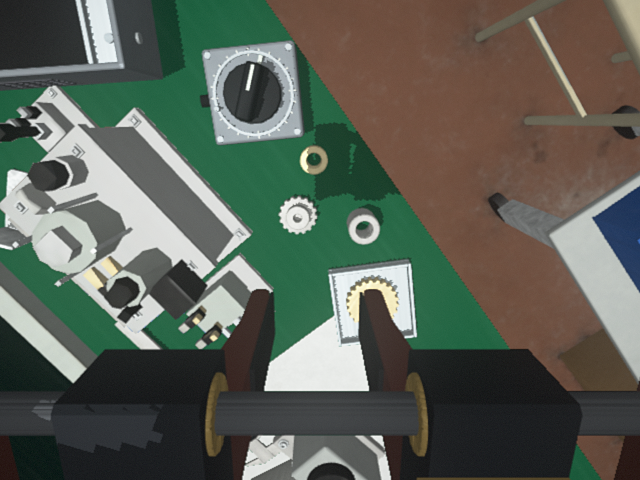

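The gear lies flat in the tray. The parts are at bush_1 (364,224), bush_2 (314,160) and gear_2 (298,213). bush_2 goes next.

```bash
cat >> h.py <<'E'
def pick(cls,exp,yaw,tipz,z0,w,tol=15):
    q=down(np.deg2rad(yaw)); env.set_gripper(w+16)
    env.reach([exp[0],exp[1],170],q); env.hold(.3)
    P,im=snap("wrist",f"pk_{cls}_{int(env.read_state()['time_s'])}")
    l=find("wrist",cls,0,P,5); print(l)
    l=[(np.hypot(*(np.array(d[0])-exp)),d[0]) for d in l if d[2]>.3]
    if not l or min(l)[0]>tol: print("NOT THERE"); return False
    p=np.append(min(l)[1],0); 
    env.move_l(p+[0,0,tipz+40],rate=180); env.hold(.1)
    if env.move_l(p+[0,0,tipz],rate=50,f_stop=6): print("CONTACT",env.read_state()["tool_pos"]); env.move_l(p+[0,0,120]); return False
    env.set_gripper(max(0,w-12)); env.move_l(p+[0,0,200],rate=200); s=env.read_state(); print("grip",s["width"],s["grip_force"],s["time_s"])
    return abs(s["width"]-w)<5
def put(x,y,tipz,w,release=8):
    env.reach(box(x,y,230),down(YB)); env.move_l(box(x,y,10+tipz+15),rate=150); env.hold(.2)
    print("down",env.move_l(box(x,y,10+tipz-5),rate=20,f_stop=3),env.read_state()["tool_pos"])
    env.set_gripper(w+release); env.move_l(box(x,y,200),rate=200); print(env.read_state()["time_s"])
E
python3 - <<'E'
from h import *
if pick("bush_2",np.array([518.5,205.]),195,7,0,24): put(-92,-35,7,24)
E
```

```text
[([553.9, 270.9], [379.0, 279.0], 0.86), ([520.2, 205.4], [316.0, 222.0], 0.6)]
grip 22.804497041051548 29.99895588553045 35.45
down True [436.6393583  -50.1239181   17.00782928]
40.3417
```

Run:
```python
from h import *
if pick("bush_1",np.array([554.5,272.]),103,9,0,28): put(-52,0,9,28)
if pick("gear_2",np.array([569.5,212.]),154,11.5,0,22): put(-92,35,11.5,22)
env.reach(box(-90,0,300),down(YB)); env.hold(.2); snap("wrist","w5")
```

```text
[([559.2, 269.7], [322.0, 224.0], 0.77)]
grip 26.456424293199923 29.987338301871205 45.8667
down True [485.79822326 -70.4156819   19.1184038 ]
51.0167
[([626.9, 315.9], [462.0, 228.0], 0.76), ([572.0, 209.7], [316.0, 225.0], 0.63)]
grip 20.61665389224752 29.99095244143973 56.1917
down True [499.32622548 -19.03719901  21.43365033]
60.9583
```

View pics/w5.png

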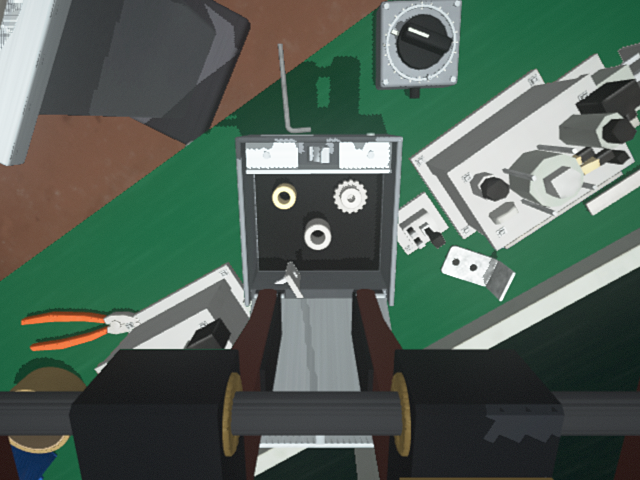

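All three parts stand upright in the chamber, at (284,196), (318,233) and (350,196). A cable runs behind the hatch, so I'll locate it before pushing from there.

Run:
```python
from h import *
env.set_gripper(0)
env.reach(box(-60,0,330),down(np.pi)); env.hold(.2)
P,im=snap("wrist","w6")
a=cv2.imread("pics/side0.png")[100:300,200:420]; b=cv2.imread("pics/scene0.png")[120:320,260:480]
cv2.imwrite("pics/c6.png",np.hstack([cv2.resize(a,(400,364)),cv2.resize(b,(400,364))]))
```

```text
(no output)
```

View pics/w6.png

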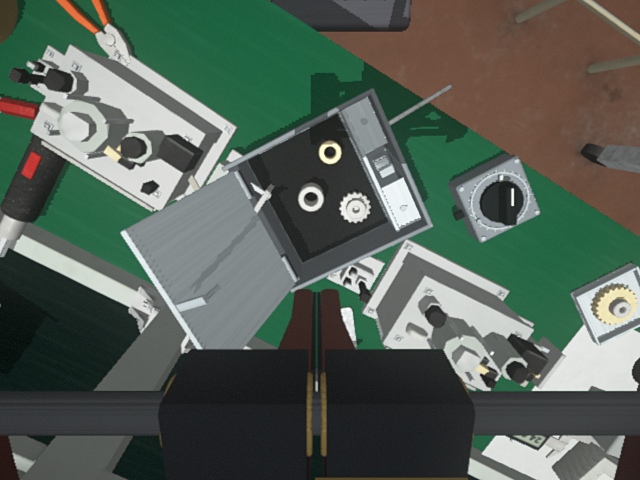

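View pics/c6.png

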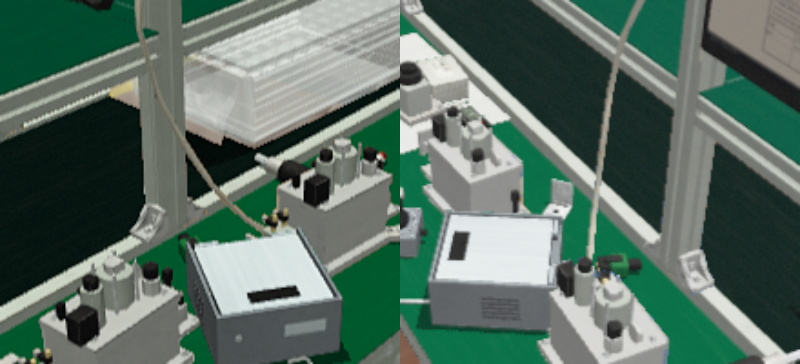

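Run:
```python
from h import *
from scipy.interpolate import interp1d
S=np.array([(276,111),(288,149.5),(310,190.8),(343,226.5)]);C=np.array([(412,20),(400,100),(392,122.7),(376.6,164),(368,213.5),(364.5,260)])
ds=interp1d(range(4),S.T)(np.linspace(0,3,10)).T; dc=interp1d(range(6),C.T)(np.linspace(0,5,60)).T
ray=lambda c,xy:(campose(c)[1][:3,3],onz(c,xy,0)-campose(c)[1][:3,3])
for s in ds:
    best=None
    for c in dc:
        o1,d1=ray("side",s);o2,d2=ray("scene",c)
        t=np.linalg.lstsq(np.c_[d1,-d2],o2-o1,rcond=None)[0];p,q=o1+t[0]*d1,o2+t[1]*d2
        e=np.linalg.norm(p-q)
        if best is None or e<best[0]: best=(e,(p+q)/2)
    r=best[1]-HINGE; print(s.round(),best[0].round(1),best[1].round(),"box",(r@HX).round(),(r@HY).round())
print([q.round(2) if (q:=env.ik(box(x,0,z),down(YB))) is not None else None for x,z in [(100,300),(95,196)]])
```

```text
[276. 111.] 0.1 [ 643. -147.  340.] box 86.0 107.0
[280. 124.] 2.6 [ 635. -142.  315.] box 78.0 102.0
[284. 137.] 3.1 [ 624. -137.  286.] box 70.0 94.0
[288. 150.] 2.8 [ 617. -137.  257.] box 66.0 88.0
[295. 163.] 3.1 [ 603. -138.  227.] box 61.0 75.0
[303. 177.] 0.2 [ 587. -141.  192.] box 57.0 59.0
[310. 191.] 0.5 [ 572. -146.  156.] box 54.0 44.0
[321. 203.] 3.8 [ 550. -154.  125.] box 52.0 20.0Traceback (most recent call last):
  File "<stdin>", line 9, in <module>
  File "<stdin>", line 5, in <lambda>
  File "h.py", line 10, in onz
    p,T=P or campose(c)
             ~~~~~~~^^^
  File "h.py", line 5, in campose
    p=env.camera_params(c)
ValueError: time passes only in moves, steps and waits
```

Run:
```python
from h import *
ray=lambda c,xy:(campose(c)[1][:3,3],onz(c,xy,0)-campose(c)[1][:3,3])
for n,s,c in [("foot",(282,225),(421,268)),("beam/upright",(290,115),(430,170))]:
    o1,d1=ray("side",s);o2,d2=ray("scene",c)
    t=np.linalg.lstsq(np.c_[d1,-d2],o2-o1,rcond=None)[0];p,q=o1+t[0]*d1,o2+t[1]*d2
    print(n,p.round(),q.round(),((p-HINGE)@HX).round(),((p-HINGE)@HY).round())
for x,y,z in [(110,-35,300),(100,-35,196),(0,-20,210),(-90,-10,160)]:
    for yaw in (YB,):
        q=env.ik(box(x,y,z),down(yaw)); print(box(x,y,z).round(),None if q is None else q.round(2))
print(env.read_state()["time_s"])
```

```text
foot [ 679. -259.  -18.] [ 676. -258.  -21.] 202.0 89.0
beam/upright [ 644. -257.  290.] [ 644. -257.  290.] 185.0 59.0
[ 527. -231.  300.] [-0.43  0.27  1.67 -0.    1.21 -0.9 ]
[ 522. -222.  196.] [-0.42  0.37  1.78 -0.    0.99 -0.88]
[ 491. -126.  210.] [-0.27  0.27  1.9  -0.    0.98 -0.74]
[460. -41. 160.] [-0.11  0.28  2.03 -0.    0.83 -0.58]
63.65
```

Run:
```python
from h import *
env.reach(box(20,-35,310),down(np.pi))
env.move_l(box(112,-35,300),rate=150)
print(env.move_l(box(112,-35,198),rate=100,f_stop=8))
for th in [114,108,100,90,80,70,60,50,40,30,20,12,6,3]:
    t=np.deg2rad(th); f=np.clip((th-30)/60,0,1); g=th/115
    x=-136*np.cos(t)+3*np.sin(t)+10+6*f; z=73+136*np.sin(t)+3*np.cos(t)
    p=box(x,-35*g,z)
    hit=env.move_l(p,rot=down(YB+f*(np.pi-YB)),rate=90,f_stop=15)
    s=env.read_state(); print(th,hit,(s["tool_pos"]-p).round(1),s["force"].round(1),round(s["time_s"],1))
    if hit: break
if not hit:
    env.move_l(box(-126,0,79),rate=30); s=env.read_state(); print(s["force"].round(1))
snap("side","s3")
b=cv2.imread("pics/s3.png"); cv2.imwrite("pics/s3c.png",cv2.resize(b[130:330,230:450],None,fx=2,fy=2))
```

```text
False
114 False [0.1 0.3 0.3] [ 1.1 -0.6 -0.7] 66.6
108 False [0.  0.3 0.4] [ 0.4 -0.4 -0.6] 66.9
100 False [-0.1  0.6  0.2] [ 0.5 -0.6 -0.7] 67.3
90 False [-0.1  0.6  0.1] [-0.2 -0.9  1. ] 67.7
80 False [ 0.3 -0.2  0.1] [-0.  -1.6  1. ] 68.1
70 False [ 0.4 -0.4  0.1] [-0.8 -0.1  0.3] 68.5
60 False [ 0.5 -0.5  0.2] [-0.1 -0.4  0.7] 69.0
50 False [ 0.5 -0.4  0.3] [-0.4 -1.1 -0.2] 69.4
40 False [ 0.5 -0.4  0.4] [ 0.1 -1.4  0.3] 69.8
30 False [ 0.4 -0.3  0.4] [-1.3 -0.   1.5] 70.2
20 False [-0.1 -0.  -0. ] [-0.9 -1.4  1.1] 70.7
12 False [-0.2  0.  -0.1] [-1.  -0.4  1. ] 71.0
6 False [-0.1  0.  -0. ] [-0.7 -0.3  1.4] 71.3
3 False [ 0.1  0.  -0. ] [-0.1 -0.7  1.7] 71.6
[-0.6 -0.4  0.7]
```

View pics/s3c.png

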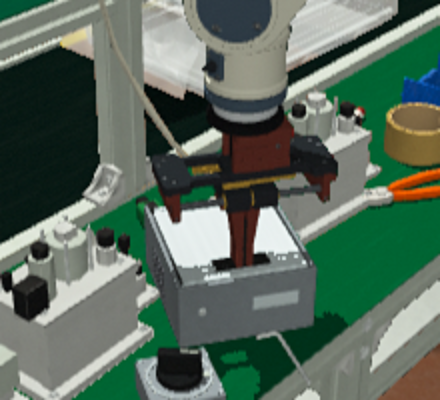

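The hatch is down with the fingers on its pad. Next I press it in, let go, and look at the dial from above.

Run:
```python
from h import *
r=env.move_l(box(-126,0,62),rate=12,f_stop=13); s=env.read_state(); print("press",r,s["tool_pos"],s["force"])
env.hold(.2)
env.move_l(box(-126,0,120),rate=120); env.move_l(box(-150,0,240),rate=250); env.hold(1.5)
snap("side","s4")
A=[];M=[];Pt=[]
for k,(p,yaw) in enumerate([((475,140,220),np.pi),((500,130,240),YB),((490,160,260),2.6)]):
    env.reach(p,down(yaw)); env.hold(.3); P,im=snap("wrist",f"d{k}")
    for t,z in [("dial_axis",46),("dial_pointer",46),("dial_mark",42)]: print(t,find("wrist",t,z,P,2),end=" ")
    print()
    if k==0: cc=pix("wrist",[488,140,46],P).astype(int); c0=im[max(0,cc[1]-80):cc[1]+80,cc[0]-80:cc[0]+80]
    cv2.imwrite("pics/d0c.png",np.hstack([cv2.resize(c0,(400,400)),cv2.resize(cv2.imread("pics/s4.png")[130:330,230:450],(400,400))]))
print(cc,env.read_state()["time_s"])
```

```text
press True [453.10053772  -4.13327588  69.24514976] [-1.83628275 -0.17880639  8.49983841]
dial_axis [([488.0, 139.6], [316.0, 236.0], 0.65)] dial_pointer [([454.8, 135.4], [311.0, 197.0], 0.79)] dial_mark [([505.7, 120.5], [294.0, 255.0], 0.93)] 
dial_axis [([404.4, 70.2], [190.0, 228.0], 0.65), ([487.4, 137.6], [308.0, 202.0], 0.63)] dial_pointer [([457.3, 134.0], [275.0, 190.0], 0.83)] dial_mark [([509.0, 117.8], [320.0, 231.0], 0.73), ([404.3, 71.5], [192.0, 225.0], 0.52)] 
dial_axis [([487.7, 136.2], [294.0, 222.0], 0.76)] dial_pointer [([460.5, 131.9], [274.0, 200.0], 0.82)] dial_mark [([507.9, 114.8], [286.0, 250.0], 0.62)] 
[316 236] 79.6667
```

View pics/d0c.png

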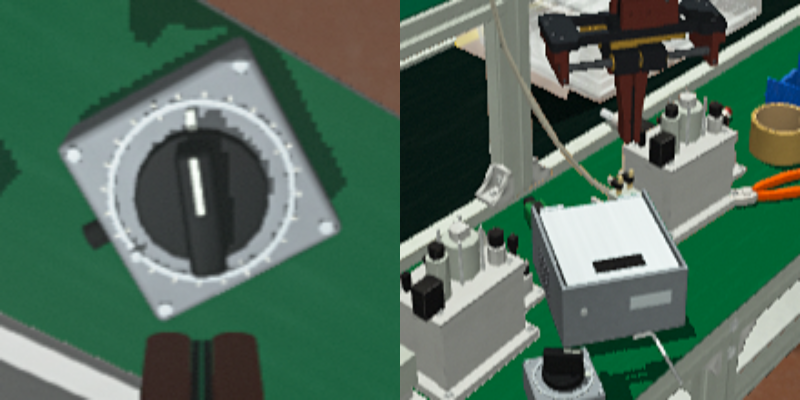

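The hatch stays shut after release. In the left crop the pointer is at (190,120) and the peg at (137,256) about a centre near (202,190). I'll turn the dial roughly +127°.

```bash
cat > dial.py <<'E'
from h import *
def turn(c,y0,y1):
    env.set_gripper(30); c=np.array([*c,0.])
    env.reach(c+[0,0,120],down(np.deg2rad(y0))); env.move_l(c+[0,0,75],rate=120); env.hold(.1)
    if env.move_l(c+[0,0,52],rate=40,f_stop=6): print("contact"); return
    env.set_gripper(6); s=env.read_state(); print("w",s["width"],s["force"].round(1))
    n=max(1,int(abs(y1-y0)//12))
    for y in np.linspace(y0,y1,n+1)[1:]:
        f0=env.read_state()["force"][:2]
        if np.hypot(*f0)>3: c[:2]+=np.clip(f0*0.05,-.5,.5)
        env.move_l(c+[0,0,52],rot=down(np.deg2rad(y)),rate=20)
        s=env.read_state(); print(round(y),s["force"].round(1),round(s["wrist_torque"][2],2),round(s["time_s"],1))
    env.hold(.3); env.set_gripper(30); env.move_l(c+[0,0,120],rate=120); print(c)
def look(name,p=(475,140,180),yaw=np.pi):
    env.reach(p,down(yaw)); env.hold(.3); P,im=snap("wrist",name)
    for t,z in [("dial_axis",46),("dial_pointer",46),("dial_mark",42)]: print(t,find("wrist",t,z,P,2),end=" ")
    print(env.read_state()["time_s"]); return P,im
E
python3 - <<'E'
from dial import *
P0=None
turn((487.7,138.3),7.6,134.6)
P,im=look("e0")
cc=pix("wrist",[488,139,42],P).astype(int); print(cc); cv2.imwrite("pics/e0c.png",cv2.resize(im[cc[1]-70:cc[1]+70,cc[0]-70:cc[0]+70],(588,588),interpolation=cv2.INTER_CUBIC))
look("e1",(500,130,200),YB)
E
```

```text
w 11.904670771913397 [-1.   6.4  0.6]
20 [-1.2  5.   1.1] 0.02 84.5
33 [-1.6  4.2  2.7] 0.04 84.9
46 [0.4 2.3 3.5] 0.05 85.3
58 [1.  1.4 4.8] 0.08 85.7
71 [2.  1.5 5.3] -0.04 86.0
84 [1.8 1.4 4.4] 0.03 86.4
96 [1.9 0.9 5.9] 0.01 86.8
109 [2.1 0.8 5.1] 0.04 87.2
122 [3.1 0.8 4.8] 0.05 87.5
135 [3.4 0.3 5.2] 0.02 87.9
[487.66713828 139.11898533   0.        ]
dial_axis [([488.3, 140.1], [316.0, 252.0], 0.82)] dial_pointer [([508.6, 116.9], [286.0, 277.0], 0.7)] dial_mark [([509.2, 116.9], [286.0, 276.0], 0.83)] 90.725
[314 249]
dial_axis [] dial_pointer [([505.2, 117.9], [316.0, 243.0], 0.94)] dial_mark [([507.4, 117.2], [319.0, 243.0], 0.63)] 92.2333
```

View pics/e0c.png

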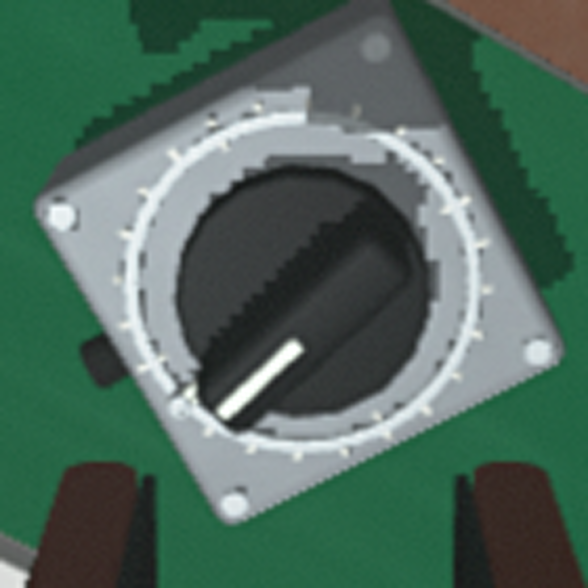

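```bash
cat > ang.py <<'E'
from dial import *
def pose_at(p,yaw):
    pr=env.camera_params("wrist"); T=np.eye(4); T[:3,:3]=R.from_quat(down(yaw)).as_matrix(); T[:3,3]=p; return pr,T@pr["tool_from_camera"]
E
python3 - <<'E'
from ang import *
P=pose_at((475,140,180),np.pi); f=lambda x,y,z: onz("wrist",(244+x/4.2,179+y/4.2),z,P)
ang=lambda v: np.degrees(np.arctan2(v[1],v[0])).round(1)
A=f(303,279,36); print("axis",A)
for z in (36,39,42): v=f(183,398,z)-A; print("peg",z,v[:2].round(1),np.hypot(*v[:2]).round(1),ang(v))
for (a,b) in [((180,405),36),((190,386),42),((180,405),42)]: v=f(*a,b)-A; print(a,b,np.hypot(*v[:2]).round(1),ang(v))
a,b=f(297,345,68),f(222,415,68); print("ptr line",ang(b-a),"tip",(b-A)[:2].round(1),ang(b-A))
im=cv2.imread("pics/e0.png"); c=im[262:290,272:312]; 
im2=cv2.imread("pics/e1.png"); cc=pix("wrist",[488,139,42],pose_at((500,130,200),YB)).astype(int); d=im2[cc[1]-60:cc[1]+60,cc[0]-60:cc[0]+60]; print(cc)
cv2.imwrite("pics/z.png",np.hstack([cv2.resize(c,(400,280),interpolation=cv2.INTER_NEAREST),cv2.resize(d,(280,280))]))
E
```

```text
axis [487.42326509 139.06762256  36.        ]
peg 36 [ 23.2 -22.4] 32.2 -44.0
peg 39 [ 22.1 -22.2] 31.3 -45.1
peg 42 [ 20.9 -22. ] 30.3 -46.4
(180, 405) 36 33.7 -43.1
(190, 386) 42 27.8 -48.0
(180, 405) 42 31.7 -45.3
ptr line -45.4 tip [ 14.2 -13.6] -43.7
[308 208]
```

View pics/z.png

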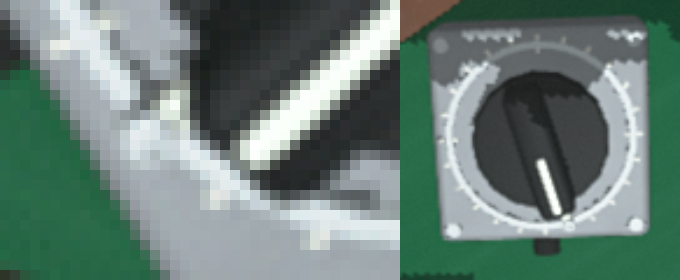

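In the zoom, the cream tip just beyond the skirt at (175,100) is the pointer, and the grey dot at (150,138) is the peg. They nearly line up. I'll check with the camera straight above the axis, where height causes no parallax.

Run:
```python
from ang import *
yaw=np.deg2rad(232); A=np.array([487.6,139.1])
t=A-79.7*np.array([np.cos(yaw),np.sin(yaw)])
env.reach([*t,150],down(yaw)); env.move_l([*t,85]); env.hold(.4)
P,im=snap("wrist","f0"); s=env.read_state(); print(P[1][:3,3].round(1),s["time_s"])
for n in ("dial_axis","dial_pointer","dial_mark"): print(n,[(np.round(d["xy"],1),round(d["confidence"],2)) for d in env.pinpoint("wrist",n)[:2]])
# rectify: top-down plane z=40, 8px/mm, world x right, y up
W=480; k=6
src=np.float32([pix("wrist",[A[0]+dx,A[1]+dy,40],P) for dx,dy in [(-40,40),(40,40),(40,-40),(-40,-40)]])
H=cv2.getPerspectiveTransform(src,np.float32([[0,0],[W,0],[W,W],[0,W]]))
cv2.imwrite("pics/f0c.png",cv2.warpPerspective(im,H,(W,W),flags=cv2.INTER_CUBIC)); print(src)
```

```text
[487.3 140.1 247.4] 94.9333
dial_axis [(array([318. , 122.7]), 0.59)]
dial_pointer [(array([252.8, 111.1]), 0.78)]
dial_mark [(array([254.2, 111.3]), 0.73)]
[[431.2217   134.44153 ]
 [301.426    233.1547  ]
 [195.8941   104.20995 ]
 [330.31653  -14.270688]]
```

View pics/f0c.png

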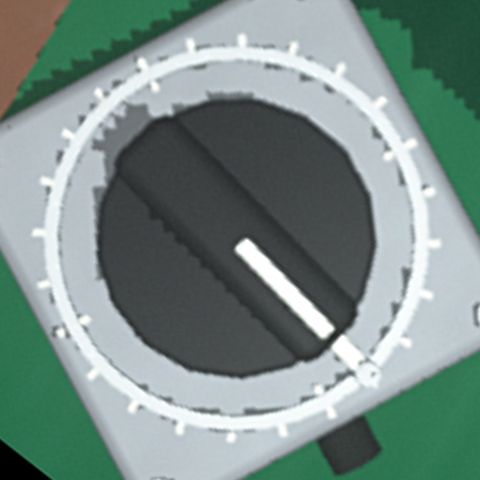

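The pointer, at (348,350) about the ring centre (236,239), points at the peg (369,374) to within about 1°. I've gone past the 14-picture limit (17 viewed), so the last check uses numbers only.

Run:
```python
from h import *
env.move_l([530,190,260],rate=200); env.hold(.5)
for c,l in {"side":["hatch_press","hatch_hinge"],"wrist":["gear_1","tray_in"]}.items():
    P=campose(c); env.camera(c)
    for t in l: print(t,find(c,t,76 if c=="side" else 3,P,2))
print(env.read_state()["time_s"]); print(env.sign_off())
```

```text
hatch_press [([455.9, -13.4], [350.0, 259.0], 0.83)]
hatch_hinge [([507.2, -120.0], [336.0, 230.0], 0.88)]
gear_1 [([622.6, 312.5], [318.0, 337.0], 0.97)]
tray_in []
96.9083
the job is handed in; nothing more can be done
None
```

I handed the job in at 97 s with no verdict returned: the large gear is in the tray, all three parts stand in the chamber, the hatch stayed shut after its press, and the dial was set last, within about 1° of the peg; I viewed 17 pictures, over the limit of 14.

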